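# Weigh the pin tin on the two-pan balance

### The job

Weigh the round tin that sits in one pan of the bench balance: slide weights one after another off the loading ledge right into the other pan, clear of the ledge (slide them, do not lift them), then, if it is still off level, nudge the brass rider along the beam, until the beam floats level by itself. Weights that are not needed stay on the ledge, the tin stays in its pan, and the other things on the bench are left alone.

Things in the scene. Friction and masses are not known exactly. Their poses are not given: they have to be found in the camera images.
- balance: Two-pan bench balance screwed to the bench: wooden foot 90 x 445 x 14 mm, beam pivot 80 mm up. Origin under the pivot, on the bench. Its y axis runs along the beam, from the tin's pan (y -130 mm) to the weight pan (y +130 mm); x across the beam, roughly away from the robot; z up. Guides keep both pans flat, so where on a pan a load stands does not matter.
- beam (a joint): Tilt of the beam in rad: 0 = level, positive = weight pan high. Stops at -0.1 and +0.1; starts at +0.1. Between them it is springy and floats at a tilt in proportion to the imbalance, about 0.17 rad per weight too few or too many; settles in about 1 s. A thin needle hangs from it in front of a marked plate below the pivot.
- rider (a joint): Position of the rider along the beam in m: 0 = over the pivot, positive = towards the weight pan, range -0.035 to 0.035. Moving it 10 mm towards a pan is worth a quarter of a weight in that pan (about 0.04 rad of tilt). It stays where left (friction about 0.6 N); while pushed it tilts the beam, so read the tilt only after letting go.
- rider_top (a point): Centre of the top face of the rider, a brass block that straddles the beam: 26 mm across the beam, 22 mm along it; top about 110 mm above the bench and 25 mm above the top of the beam. Push its end faces 5 to 15 mm below the top. At least 35 mm is clear along the beam on either side of it, up to the pans.
- weight_pan_top (a point): Centre of the upper face of the weight pan, a steel tray 122 mm across the beam by 48 mm along it, with lips on three sides (3 mm thick, 8 mm above this face), open towards the ledge. 98 mm above the bench when the beam is level, 111 mm at the start, 85 mm at its lowest.
- ledge_edge (a point): Middle of the ledge's edge facing the weight pan, on its upper face, 112 mm above the bench (3 mm from the pan); axes as the balance. The ledge is 118 mm in x and runs 95 mm in +y. Ribs 4 mm high part it into three lanes 34 mm wide along y, centred at x -37, 0, +37 mm. A weight is in the pan and clear when its centre is 15 mm past this edge, in -y; one that rubs on the edge hampers the beam: push on its knob.
- weight_1: Steel weight, one of three alike, in the lane at x -37 mm: polished disc 28 mm diameter, 11 mm high, with a knob on top (12 mm diameter, widest 23 to 27 mm up, 31 mm high in all), about 50 g. Origin at the centre of its underside. Starts 20 to 50 mm behind the ledge edge.
- weight_2: The same, in the middle lane.
- weight_3: The same, in the lane at x +37 mm.
- pin_tin: Round tin of pins with a lid, 62 mm diameter, 24 mm high, standing in the tin's pan; its weight is not known, between one and three of the steel weights. Origin at the centre of its underside.
- tin_pan_top (a point): Centre of the inner floor of the tin's pan, a round steel pan 90 mm in diameter with a rim 4 mm above its floor.
- cotton_reel: Wooden thread reel, 35 mm diameter, 42 mm high, standing on the bench: a bystander. Origin under its centre.
- screwdriver: Screwdriver 215 mm long, 28 mm thick, lying on the bench in front of the balance: a bystander. Origin under its middle.
- c_clamp: Small clamp 144 x 98 x 20 mm lying on the bench to the left: a bystander. Origin under its middle.

How it is judged:
By the outcome, as a careful person would: the job done as asked, in the order asked, and still so for the second after the job is handed in, with the robot touching nothing.
It also fails if it takes over 59 s, if anything falls off the work surface, if the arm or the gripper's body presses on something with over 40 N, if the wrist force passes 120 N, or if a joint passes its speed limit or range.

### The arm

A 6-joint arm with a two-finger parallel gripper is mounted at the origin on a cart in front of the work surface, level with it; the furniture and walls round the work are solid. World frame = base frame: x ahead of the robot, y to its left, z up, the work surface at z = 0. Lengths are in m, angles in degrees, forces in N, time in s.
With the tool pointing down it reaches from about 0.3 to 0.75 m from the base axis. Payload 8.5 kg.
Tool frame: the origin (TCP) lies at the very end of the fingers, on their centre line; the grasp point (between the pads) lies 19 mm behind it; z points along the fingers, y is the line along which they close (so a half turn about z gives the same grasp; the last joint's range is limited). The gripper opens to 85 mm and grips with 20 to 120 N. Pads are 22 mm wide; open, the fingers measure 114 mm over their backs; the gripper's body (76 mm by 85 mm) begins 54 mm behind the grasp point. The pads swing forward as they close: fully open they stand 13 mm farther back than shut.
Start: joints at [64.899, 21.807, 74.336, -0, 83.858, -12.336], TCP at [0.122, 0.536, 0.231] pointing down, gripper open.
Joint ranges: [-178.18, 178.18], [-50.72, 133.34], [12.68, 142.11], [-81.47, 261.47], [9.98, 163.14], [-165.26, 165.26]. Speed limits (degrees/s): [136.94, 136.94, 180, 180, 180, 180].

### API

Orientations are given as a 3x3 rotation matrix whose columns are the frame's x, y, z axes.
In Python, from rig import env, imaging gives the robot as it stands. The module is installed in compiled form; this text tells all that it offers.
- The arm moves only by the tool arm_command, never from a script. Its arguments are lists of equal length, an entry for each row: "turn": the turn, a rotation vector about the tool's x, y, z in units of 5 degrees (1.0 is 5 degrees), a list of three; "xyz": the shift along the tool's x, y, z in units of 50 mm (1.0 is 50 mm), a list of three; "claw": the finger opening in mm, from 0 to 85.4. A call has 1 to 12 rows; each row shifts and turns the commanded pose from where the row before left it, along the tool's axes as they then stand; what a row does not reach is not made up. A row lasts 1/10 s, in which the tool goes at most 50 mm and 8.59 degrees, less where a joint would pass 70% of its speed; a pose out of reach is approached as far as the arm can. A call is refused whole if a number of a shift passes 1 or a number of a turn 1, either way. A call with a gripper value outside its range is refused whole. The fingers move at their own pace and stop on an object; "squeeze" is the grip in N (left out, the last holds). Time passes only in rows, so rows that do not move let the fingers close. It gives the time, the measured TCP pose, the force, the opening and the grip force at its end, in the units of the state.
- env.observe(): the state, without advancing time (a new reading comes with each control period).
- imaging.get_image(name): name is "scene" or "top"; returns (picture, depth): 420x560x3 uint8, blue, green, red; 420x560 float32, m along the optical axis (not along the pixel's ray), 0 where there is no reading.
- imaging.camera_info(name): a dict with "camera_matrix" (3x3 intrinsics, pixels), "k1" (the pictures are not rectified: a ray, as slopes to the right and down, at radius r is drawn at 1 + k1 r^2 times it, then the intrinsics apply), "rvec" (rotation vector, rad) and "tvec" (3), from world to camera coordinates, as OpenCV has them. Camera axes: x right, y down, z forward; pixel columns grow to the right and rows downward; lengths in m; the calibration is good to about 2 mm. A picture is of the moment at which its call begins. camera_info takes no time and is no camera call.
- env.close_job(): hands the job in; it is judged then, once.
The state is a dict: "time_s": time; "q": joint angles; "qvel": joint speeds; "joint_efforts": joint torques, N m; "position": TCP position; "tool_rot": TCP orientation; "ft_force": force on the tool from outside, world axes, zero at the start; "wrist_torque": the same for the moment, N m; "grip_width": finger opening in m; "gripper_force": force on a finger pad.
Only numpy, scipy, OpenCV 4.12 (cv2) and the standard library are available. Lean on these libraries where they do the work, as an engineer would, in place of code of your own. Each camera call takes 0.05 s, during which the arm holds its last target. There are 200 camera calls.

## Working session

There is one attempt and no reset: what is moved stays moved. The work goes in short steps, Python scripts to look and compute and a tool call to move; the robot and the scene stay as the last step left them, time stands still between calls to the robot, and variables do not carry over. Pictures are saved under pics/ and viewed, at most 10 in all, crops included, and the job is handed in when it is done.

Besides the shell and the picture viewer there is one more tool, called after ">>>" by a JSON object that holds its "api" and its "payload". arm_command: Moves the arm, as the interface text tells. Its arguments: {"type":"object","properties":{"turn":{"type":"array"},"xyz":{"type":"array"},"claw":{"type":"array"},"squeeze":{"type":"number"}},"required":["turn","xyz","claw"]}

```bash
mkdir -p pics; cat > h.py <<'E'
import numpy as np, cv2
from rig import env, imaging
def cam(n):
    i=imaging.camera_info(n); R=cv2.Rodrigues(np.array(i["rvec"],float))[0]
    return np.array(i["camera_matrix"],float),float(i["k1"]),R,np.array(i["tvec"],float).ravel()
def cloud(n,d):
    K,k1,R,t=cam(n); h,w=d.shape
    u,v=np.meshgrid(np.arange(w),np.arange(h))
    x=(u-K[0,2])/K[0,0]; y=(v-K[1,2])/K[1,1]
    a,b=x.copy(),y.copy()
    for _ in range(8):
        s=1+k1*(a*a+b*b); a,b=x/s,y/s
    P=np.stack([a*d,b*d,d],-1)-t
    P=P@R; P[d<=0]=np.nan
    return P
def proj(n,p):
    K,k1,R,t=cam(n); c=np.atleast_2d(p)@R.T+t; a=c[:,:2]/c[:,2:]
    a=a*(1+k1*(a**2).sum(1,keepdims=True)); return a*[K[0,0],K[1,1]]+[K[0,2],K[1,2]]
def snap(n,save=None):
    im,d=imaging.get_image(n)
    if save: cv2.imwrite(f"pics/{save}.png",im)
    return im,cloud(n,d)
E
python3 - <<'E'
from h import *
for n in("scene","top"):
    im,P=snap(n,n+"0"); np.save(n+"0.npy",P); K,k1,R,t=cam(n); print(n,-R.T@t,K[0,0],R[2])
o=env.observe(); print(o["time_s"],o["position"],o["tool_rot"],o["grip_width"])
E
```

```text
scene [-0.12837703 -0.41443706  0.72138108] 472.2274117345852 [ 0.59363573  0.51474779 -0.618572  ]
top [0.38341862 0.12908912 1.11506159] 412.08083882896193 [ 0.07863844 -0.00256647 -0.9968999 ]
0.1 [0.12144703 0.53615585 0.23079141] [[-9.75266437e-01  2.21031850e-01 -5.46149825e-04]
 [ 2.21032349e-01  9.75265798e-01 -1.15086656e-03]
 [ 2.78263079e-04 -1.24311831e-03 -9.99999189e-01]] 0.08560370083214754
```

View pics/scene0.png

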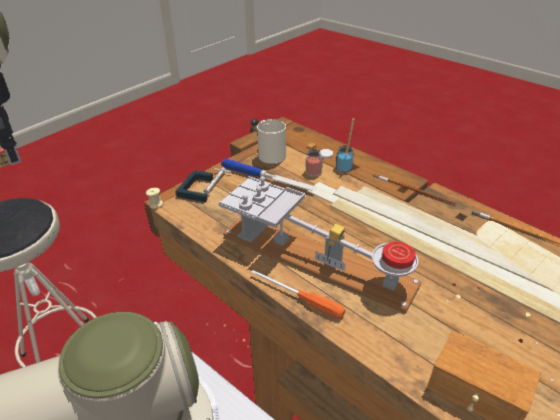

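View pics/top0.png

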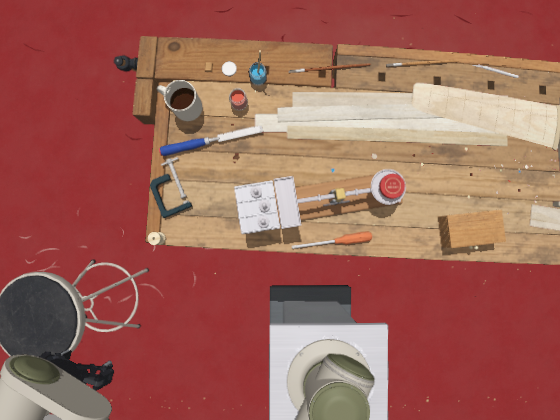

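The top view shows the ledge with three weights at about (262,207), the weight pan at (287,203), the rider at (339,195), and the tin at (389,187). Next I'll measure these.

```bash
python3 - <<'E'
from h import *
im=cv2.imread("pics/top0.png"); P=np.load("top0.npy"); hsv=cv2.cvtColor(im,cv2.COLOR_BGR2HSV)
def roi(u0,u1,v0,v1):
    m=np.zeros(im.shape[:2],bool); m[v0:v1,u0:u1]=1; return m
Z=P[...,2]
t=roi(370,410,165,210)&(hsv[...,1]>150)&((hsv[...,0]<8)|(hsv[...,0]>172))
print("tin",np.nanmedian(P[t],0),np.nanmean(P[t],0),t.sum())
r=roi(330,350,183,207)&(Z>.1); print("rider",np.nanmean(P[r],0),r.sum(),np.nanmin(P[r],0),np.nanmax(P[r],0))
L=roi(225,310,170,240)&(Z>.09)
k=(L&(Z>.130)).astype(np.uint8); n,lab=cv2.connectedComponents(k)
for i in range(1,n): print("knob",np.nanmean(P[lab==i],0),(lab==i).sum(),np.argwhere(lab==i).mean(0))
pts=P[L&(Z<.125)]; c,s,a=cv2.minAreaRect(pts[:,:2].astype(np.float32)); print("ledge+pan",c,s,a,cv2.boxPoints((c,s,a)))
crop=cv2.resize(im[165:245,225:415],None,fx=4.2,fy=4.2,interpolation=cv2.INTER_CUBIC); cv2.imwrite("pics/crop0.png",crop)
for v in range(190,220,6): print(v,[f"{Z[v,u]*1000:.0f}" for u in range(230,306,3)])
E
```

```text
tin [ 0.51110063 -0.1445783   0.11005848] [ 0.50992921 -0.1452547   0.10976167] 302
rider [ 0.49201243 -0.01868501  0.10934486] 103 [ 0.47961116 -0.03105505  0.10077937] [ 0.50510068 -0.00656531  0.11353346]
knob [0.49549807 0.18852594 0.1408052 ] 18 [190.11111111 255.16666667]
knob [0.46231827 0.16734552 0.14137399] 21 [204. 264.]
knob [0.42320561 0.1701102  0.14091556] 18 [220.5        262.77777778]
ledge+pan (0.46557679772377014, 0.14481407403945923) (0.12192893028259277, 0.17842335999011993) 9.187023162841797 [[0.391151   0.22314794]
 [0.41963768 0.04701332]
 [0.5400026  0.0664802 ]
 [0.5115159  0.24261482]]
190 ['2', '-0', '114', '112', '113', '111', '113', '127', '146', '141', '124', '114', '113', '111', '111', '13', '112', '112', '111', '116', '113', '112', '14', '16', '17', '17']
196 ['0', '2', '114', '111', '113', '110', '114', '112', '123', '120', '111', '113', '114', '116', '114', '16', '112', '110', '111', '112', '113', '113', '119', '10', '13', '13']
202 ['1', '0', '1', '115', '114', '113', '115', '112', '112', '113', '123', '138', '124', '124', '110', '113', '112', '109', '115', '112', '110', '113', '110', '95', '17', '16']
208 ['-1', '0', '-2', '112', '116', '113', '112', '111', '112', '115', '125', '123', '126', '117', '114', '112', '13', '110', '112', '112', '113', 'nan', '112', '13', '18', '12']
214 ['5', '-1', '2', '111', '111', '112', '110', '112', '117', '114', '116', '112', '115', '112', '114', '114', '14', '111', '110', '115', '110', '110', '114', '120', '16', '13']
```

View pics/crop0.png

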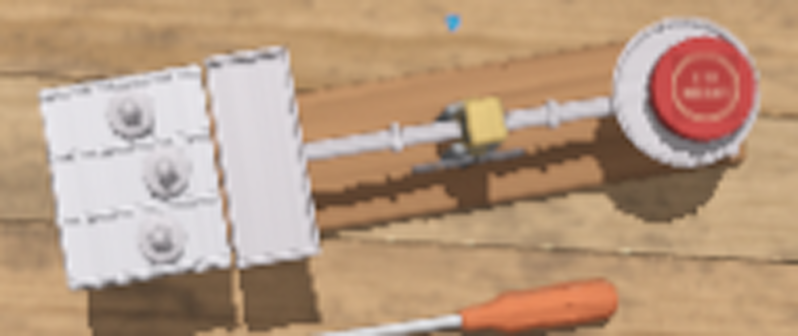

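>>> {"api": "arm_command", "payload": {"turn": [[0,0,1],[0,0,1],[0,0,1],[0,0,1],[0,0,1],[0,0,1],[0,0,1],[0,0,1],[0,0,1],[0,0,1],[0,0,1],[0,0,1]], "xyz": [[0,0,0],[0,0,0],[0,0,0],[0,0,0],[0,0,0],[0,0,0],[0,0,0],[0,0,0],[0,0,0],[0,0,0],[0,0,0],[0,0,0]], "claw": [0,0,0,0,0,0,0,0,0,0,0,0]}}

```text
time_s: 1.3
position: [0.1214, 0.5362, 0.2309]
tool_rot: [[-0.293, 0.956, -0.0], [0.956, 0.293, -0.001], [-0.001, -0.001, -1.0]]
ft_force: [-1.4, 0.1, 0.3]
grip_width: -0.0002
gripper_force: 0.0
```

>>> {"api": "arm_command", "payload": {"turn": [[0,0,1],[0,0,0.6],[0,0,0]], "xyz": [[0,0,0],[0,0,0],[0,0,0]], "claw": [0,0,0]}}

```text
time_s: 1.6
position: [0.1214, 0.5362, 0.231]
tool_rot: [[-0.16, 0.987, -0.0], [0.987, 0.16, -0.001], [-0.001, -0.0, -1.0]]
ft_force: [-0.7, 0.0, 1.1]
grip_width: 0.0001
gripper_force: 0.0
```

```bash
cat >> h.py <<'E'
YAW=np.radians(9.2); XB=np.array([np.cos(YAW),np.sin(YAW),0]); YB=np.array([-np.sin(YAW),np.cos(YAW),0]); ZB=np.array([0,0,1.])
B=np.stack([XB,YB,ZB])      # world -> balance axes (no shift)
def tob(p): return np.asarray(p)@B.T
def goto(b):                # units of 50 mm along the tool's axes to reach b (balance axes)
    o=env.observe(); w=np.asarray(b)@B
    return np.round((w-o["position"])@np.array(o["tool_rot"])/.05,3)
E
python3 - <<'E'
from h import *
P=np.load("top0.npy"); pts=tob(P[165:245,225:315].reshape(-1,3))
top=pts[(pts[:,2]>.105)&(pts[:,2]<.120)]
h,e=np.histogram(top[:,1],bins=np.arange(0,.17,.002)); print(list(zip((e[:-1]*1000).round().astype(int),h)))
o=env.observe(); print(o["time_s"],tob(o["position"]),np.round(B@o["tool_rot"],3),o["grip_width"])
print(goto([.4831,.122,.165]))
K,k1,R,t=cam("top")
for uv in [(273.8,180.5),(281,228.8)]:
    n=cv2.undistortPoints(np.array([[uv]],float),K,np.array([k1,0,0,0.]))[0,0]; d=R.T@np.array([n[0],n[1],1]); c=-R.T@t
    print("gap",tob(c+d*(.112-c[2])/d[2]))
E
```

```text
[(np.int64(0), np.int64(0)), (np.int64(2), np.int64(0)), (np.int64(4), np.int64(0)), (np.int64(6), np.int64(0)), (np.int64(8), np.int64(0)), (np.int64(10), np.int64(11)), (np.int64(12), np.int64(30)), (np.int64(14), np.int64(44)), (np.int64(16), np.int64(40)), (np.int64(18), np.int64(40)), (np.int64(20), np.int64(42)), (np.int64(22), np.int64(40)), (np.int64(24), np.int64(39)), (np.int64(26), np.int64(40)), (np.int64(28), np.int64(42)), (np.int64(30), np.int64(40)), (np.int64(32), np.int64(41)), (np.int64(34), np.int64(39)), (np.int64(36), np.int64(40)), (np.int64(38), np.int64(41)), (np.int64(40), np.int64(41)), (np.int64(42), np.int64(40)), (np.int64(44), np.int64(38)), (np.int64(46), np.int64(41)), (np.int64(48), np.int64(40)), (np.int64(50), np.int64(42)), (np.int64(52), np.int64(40)), (np.int64(54), np.int64(40)), (np.int64(56), np.int64(41)), (np.int64(58), np.int64(22)), (np.int64(60), np.int64(0)), (np.int64(62), np.int64(24)), (np.int64(64), np.int64(40)), (np.int64(66), np.int64(39)), (np.int64(68), np.int64(41)), (np.int64(70), np.int64(39)), (np.int64(72), np.int64(40)), 
[... 974 characters left out ...]
6)), (np.int64(138), np.int64(43)), (np.int64(140), np.int64(39)), (np.int64(142), np.int64(40)), (np.int64(144), np.int64(40)), (np.int64(146), np.int64(40)), (np.int64(148), np.int64(38)), (np.int64(150), np.int64(40)), (np.int64(152), np.int64(39)), (np.int64(154), np.int64(40)), (np.int64(156), np.int64(33)), (np.int64(158), np.int64(0)), (np.int64(160), np.int64(0)), (np.int64(162), np.int64(0)), (np.int64(164), np.int64(0)), (np.int64(166), np.int64(0))]
1.6 [0.20562018 0.50993223 0.23098101] [[-0.     1.    -0.   ]
 [ 1.     0.    -0.001]
 [-0.001 -0.    -1.   ]] 0.00014329252181374762
[-7.759  5.548  1.322]
gap [0.53898149 0.05927611 0.112     ]
gap [0.41933122 0.06068664 0.112     ]
```

The ledge edge comes out at y_b = 62.5 mm from both measurements. I'm moving behind weight 2.

>>> {"api": "arm_command", "payload": {"turn": [[0,0,0],[0,0,0],[0,0,0],[0,0,0],[0,0,0],[0,0,0],[0,0,0],[0,0,0],[0,0,0],[0,0,0],[0,0,0],[0,0,0]], "xyz": [[-0.776,0.555,0],[-0.776,0.555,0],[-0.776,0.555,0],[-0.776,0.555,0],[-0.776,0.555,0],[-0.776,0.555,0],[-0.776,0.555,0],[-0.776,0.555,0],[-0.776,0.555,0],[-0.776,0.555,0],[0,0,0],[0,0,0]], "claw": [0,0,0,0,0,0,0,0,0,0,0,0]}}

```text
time_s: 2.8
position: [0.4579, 0.1973, 0.2309]
tool_rot: [[-0.16, 0.987, -0.001], [0.987, 0.16, 0.0], [0.0, -0.001, -1.0]]
ft_force: [-0.3, 0.9, 0.8]
grip_width: 0.0002
gripper_force: 0.0
```

```bash
python3 - <<'E'
from h import *
im,P=snap("scene"); np.save("s1.npy",P)
print(tob(env.observe()["position"]),goto([.4831,.122,.129]))
u,v=np.round(proj("scene",[.462,.167,.13])[0]).astype(int); print(u,v)
c=im[max(0,v-70):v+50,max(0,u-80):u+130]; cv2.imwrite("pics/s1.png",cv2.resize(c,None,fx=3.5,fy=3.5,interpolation=cv2.INTER_CUBIC))
E
```

```text
[0.48304532 0.1224571  0.23108722] [-0.01   0.003  2.042]
259 191
```

View pics/s1.png

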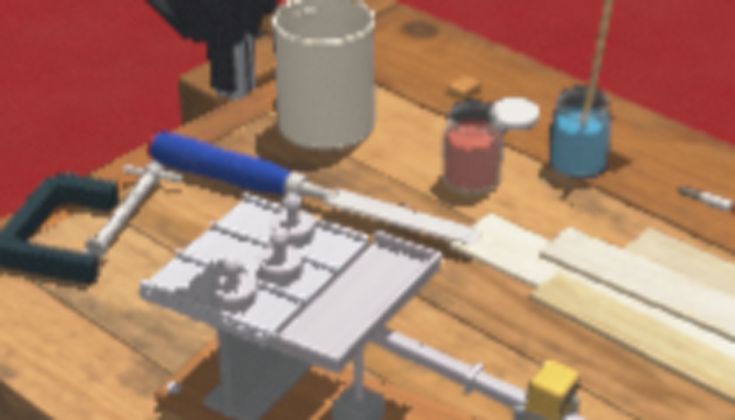

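The picture shows the closed fingers above and behind the ledge, with the three weights and the pan free. Going down and pushing weight 2.

>>> {"api": "arm_command", "payload": {"turn": [[0,0,0],[0,0,0],[0,0,0],[0,0,0],[0,0,0],[0,0,0],[0,0,0],[0,0,0],[0,0,0],[0,0,0]], "xyz": [[0,0,0.5],[0,0,0.5],[0,0,0.5],[0,0,0.34],[0,0,0.2],[-0.1,0,0],[-0.1,0,0],[-0.1,0,0],[-0.1,0,0],[0,0,0]], "claw": [0,0,0,0,0,0,0,0,0,0]}}

```text
time_s: 3.85
position: [0.4612, 0.1776, 0.1298]
tool_rot: [[-0.16, 0.987, 0.001], [0.987, 0.16, 0.0], [-0.0, 0.001, -1.0]]
ft_force: [-0.5, -0.9, -0.1]
grip_width: 0.0002
gripper_force: 0.0
```

>>> {"api": "arm_command", "payload": {"turn": [[0,0,0],[0,0,0],[0,0,0],[0,0,0],[0,0,0],[0,0,0],[0,0,0],[0,0,0],[0,0,0],[0,0,0]], "xyz": [[-0.1,0,0],[-0.1,0,0],[-0.1,0,0],[-0.1,0,0],[-0.1,0,0],[-0.1,0,0],[-0.1,0,0],[-0.1,0,0],[-0.1,0,0],[0,0,0]], "claw": [0,0,0,0,0,0,0,0,0,0]}}

```text
time_s: 4.85
position: [0.4683, 0.1332, 0.1293]
tool_rot: [[-0.16, 0.987, 0.0], [0.987, 0.16, -0.0], [-0.0, 0.0, -1.0]]
ft_force: [0.4, -0.0, -0.2]
grip_width: 0.0001
gripper_force: 0.0
```

```bash
cat >> h.py <<'E'
def knobs(P):
    q=tob(P[160:245,220:320]); 
    k=((q[...,2]>.112)).astype(np.uint8)
    return q
def beam(P):
    "tilt from heights of tin lid & weight pan (top view)"
    q=tob(P); x,y,z=q[...,0],q[...,1],q[...,2]
    a=z[(np.hypot(x-.4825,y+.2246)<.05)&(z>.07)]; b=(abs(x-.4825)<.058)&(y>.014)&(y<.055)&(z>.07)&(z<.12)
    return np.median(a),np.median(z[b]),b.sum()
E
python3 - <<'E'
from h import *
print(tob(env.observe()["position"]),goto([.4831,.0555,.129]))
im,P=snap("scene")
u,v=np.round(proj("scene",[.462,.107,.13])[0]).astype(int)
c=im[max(0,v-70):v+70,max(0,u-80):u+130]; cv2.imwrite("pics/s2.png",cv2.resize(c,None,fx=3.5,fy=3.5,interpolation=cv2.INTER_CUBIC))
E
```

```text
[0.48354368 0.05665963 0.12931191] [-0.023 -0.009  0.006]
```

View pics/s2.png

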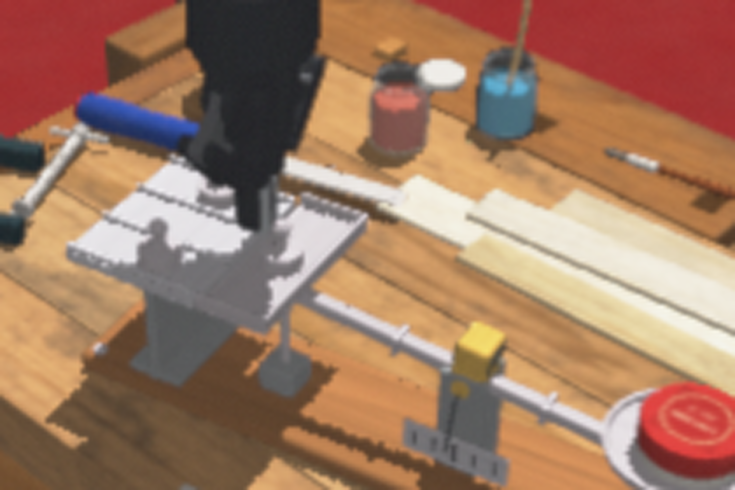

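Weight 2 is in the pan and the beam is still up on the weight side, with the needle at the end mark. I'm going over to behind weight 1 and will check the placing from there.

>>> {"api": "arm_command", "payload": {"turn": [[0,0,0],[0,0,0],[0,0,0],[0,0,0],[0,0,0],[0,0,0],[0,0,0],[0,0,0],[0,0,0]], "xyz": [[0.2,0,0],[0,0,-0.5],[0,0,-0.5],[0.4,-0.25,0],[0.4,-0.25,0],[0.467,-0.27,0],[0,0,0],[0,0,0],[0,0,0]], "claw": [0,0,0,0,0,0,0,0,0]}}

```text
time_s: 5.8
position: [0.4187, 0.2, 0.1793]
tool_rot: [[-0.16, 0.987, 0.0], [0.987, 0.16, -0.0], [-0.0, 0.0, -1.0]]
ft_force: [0.1, -0.1, -0.4]
grip_width: 0.0002
gripper_force: 0.0
```

```bash
cat >> h.py <<'E'
def report(P):
    q=tob(P); x,y,z=q[...,0],q[...,1],q[...,2]; ok=np.isfinite(z)
    for l,c in(("w1",.445),("w2",.4825),("w3",.519)):
        m=ok&(abs(x-c)<.015)&(y>.01)&(y<.12)&(z>.1)
        # knob: highest points
        if m.sum()<5: print(l,"none"); continue
        zz=z[m]; top=np.percentile(zz,97); s=m&(z>top-.006)&(z<.16); print(l,"knob y past edge",round((.0625-np.median(y[s]))*1e3,1),"z",round(top*1e3,1),s.sum())
    lid=ok&(np.hypot(x-.4825,y+.2246)<.024)&(z>.07)
    b=ok&(abs(x-.4825)<.055)&(y>.014)&(y<.055)&(z>.07)&(z<.118)
    r=ok&(abs(x-.4825)<.011)&(abs(y+.095)<.045)&(z>.1)&(z<.118)
    print("lid z",np.mean(z[lid])*1e3,lid.sum(),"pan z",np.median(z[b])*1e3,b.sum(),"rider y",np.median(y[r]),(y[r].min()+y[r].max())/2,z[r].mean(),r.sum())
    return lid,b,r
E
python3 - <<'E'
from h import *
print("start");report(np.load("scene0.npy"));report(np.load("top0.npy"))
print("now",env.observe()["time_s"])
for n in("scene","top"): im,P=snap(n,n+"3");report(P)
print(tob(env.observe()["position"]),goto([.445,.128,.129]))
E
```

```text
start
w1 knob y past edge -35.3 z 138.3 25
w2 knob y past edge -27.1 z 137.9 27
w3 knob y past edge -41.9 z 138.7 24
lid z 108.61992670580186 331 pan z 110.21264670228071 525 rider y -0.10012611351507171 -0.0982583882506417 0.10787238553111496 91
w1 knob y past edge -37.6 z 137.7 18
w2 knob y past edge -28.6 z 138.6 21
w3 knob y past edge -44.4 z 138.6 18
lid z 110.30595265130624 289 pan z 111.78036506408273 748 rider y -0.09671742907254448 -0.09793845651196945 0.10943739574372244 89
now 5.8
w1 knob y past edge nan z 477.8 0
w2 knob y past edge nan z 463.8 0
w3 knob y past edge -42.5 z 139.3 23
lid z 108.66943040270611 337 pan z 110.22565833822317 432 rider y -0.10121302077106605 -0.09870386223198035 0.1077441421127692 97
w1 knob y past edge nan z 489.2 0
w2 knob y past edge nan z 477.1 0
w3 knob y past edge 42.8 z 120.5 38
lid z 110.39133456424098 290 pan z 111.55665969806203 651 rider y -0.09647849938229724 -0.09763427688316045 0.10977201143509306 87
[0.44531858 0.13015322 0.17923537] [-0.043 -0.006  1.005]
  return _methods._mean(a, axis=axis, dtype=dtype,
  ret = ret.dtype.type(ret / rcount)
```

The beam hasn't moved, so the tin is heavier than 1.6 weights and weight 1 is needed.

>>> {"api": "arm_command", "payload": {"turn": [[0,0,0],[0,0,0],[0,0,0],[0,0,0],[0,0,0],[0,0,0],[0,0,0],[0,0,0],[0,0,0],[0,0,0],[0,0,0],[0,0,0]], "xyz": [[0,0,0.5],[0,0,0.3],[0,0,0.26],[-0.12,0,0],[-0.12,0,0],[-0.12,0,0],[-0.12,0,0],[-0.12,0,0],[-0.12,0,0],[-0.12,0,0],[-0.12,0,0],[-0.1,0,0]], "claw": [0,0,0,0,0,0,0,0,0,0,0,0]}}

```text
time_s: 7.1
position: [0.4269, 0.1472, 0.1263]
tool_rot: [[-0.16, 0.987, -0.0], [0.987, 0.16, -0.0], [-0.0, -0.0, -1.0]]
ft_force: [0.7, 0.1, 0.6]
grip_width: -0.0001
gripper_force: 0.1
```

>>> {"api": "arm_command", "payload": {"turn": [[0,0,0],[0,0,0],[0,0,0],[0,0,0],[0,0,0],[0,0,0]], "xyz": [[-0.1,0,0],[-0.1,0,0],[-0.1,0,0],[-0.1,0,0],[-0.05,0,0],[0,0,0]], "claw": [0,0,0,0,0,0]}}

```text
time_s: 7.7
position: [0.4306, 0.1252, 0.1263]
tool_rot: [[-0.16, 0.987, 0.0], [0.987, 0.16, -0.0], [-0.0, 0.0, -1.0]]
ft_force: [0.3, -0.5, 1.0]
grip_width: -0.0002
gripper_force: 0.0
```

```bash
sed -i 's/(z>.1)$/(z>.1)\&(z<.16)/; s/&(y<.12)&(z>.1)/\&(y<.12)\&(z>.1)\&(z<.15)/' h.py
python3 - <<'E'
from h import *
print(tob(env.observe()["position"]),goto([.445,.0555,.126]))
im,P=snap("scene"); report(P)
u,v=np.round(proj("scene",[.462,.107,.13])[0]).astype(int)
c=im[max(0,v-70):v+70,max(0,u-80):u+130]; cv2.imwrite("pics/s4.png",cv2.resize(c,None,fx=3.5,fy=3.5,interpolation=cv2.INTER_CUBIC))
E
```

```text
[0.44503705 0.05474619 0.12633764] [ 0.015 -0.001  0.007]
w1 knob y past edge 16.9 z 146.9 47
w2 knob y past edge 26.3 z 125.7 24
w3 knob y past edge -8.4 z 113.3 79
lid z 121.94181688670135 340 pan z 98.85930864031958 505 rider y -0.09858469705082323 -0.09579321481039996 0.10816034726635579 86
```

View pics/s4.png

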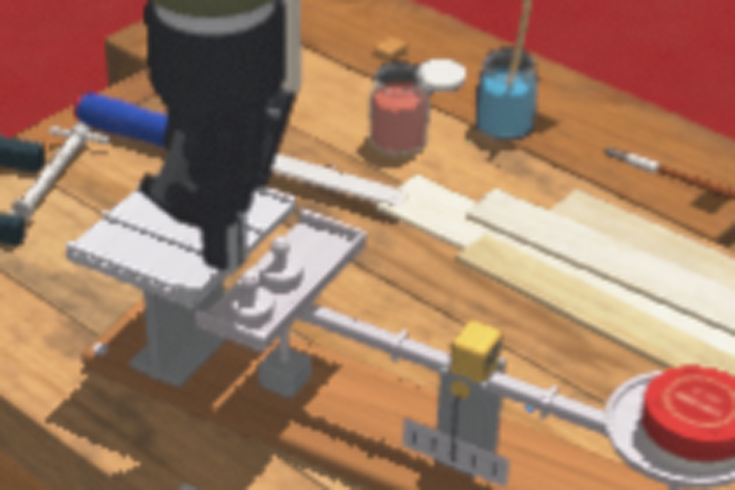

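Both weights stand in the pan and the beam is close to level, with the needle near the centre mark. I'm backing off, letting it settle and measuring the tilt.

>>> {"api": "arm_command", "payload": {"turn": [[0,0,0],[0,0,0],[0,0,0],[0,0,0],[0,0,0],[0,0,0],[0,0,0],[0,0,0],[0,0,0],[0,0,0],[0,0,0],[0,0,0]], "xyz": [[0.2,0,0],[0.2,0,0],[0.2,0,-0.5],[0.2,0,-0.5],[0.5,0,-0.5],[0.8,0,-0.5],[0.8,0,-0.5],[0.8,0,0],[0,0,0],[0,0,0],[0,0,0],[0,0,0]], "claw": [0,0,0,0,0,0,0,0,0,0,0,0]}}

```text
time_s: 8.95
position: [0.4009, 0.3074, 0.2512]
tool_rot: [[-0.159, 0.987, -0.0], [0.987, 0.159, -0.0], [-0.0, -0.0, -1.0]]
ft_force: [0.1, 0.8, -0.9]
grip_width: 0.0002
gripper_force: 0.0
```

>>> {"api": "arm_command", "payload": {"turn": [[0,0,0],[0,0,0],[0,0,0],[0,0,0],[0,0,0]], "xyz": [[0,0,0],[0,0,0],[0,0,0],[0,0,0],[0,0,0]], "claw": [0,0,0,0,0]}}

```text
time_s: 9.45
position: [0.4008, 0.308, 0.2513]
tool_rot: [[-0.16, 0.987, 0.0], [0.987, 0.16, -0.0], [-0.0, -0.0, -1.0]]
ft_force: [0.1, -0.1, -0.4]
grip_width: 0.0002
gripper_force: 0.0
```

```bash
python3 - <<'E'
from h import *
print(tob(env.observe()["position"]),env.observe()["time_s"])
im,P=snap("scene"); np.save("s5.npy",P);report(P)
im2,P2=snap("top"); np.save("t5.npy",P2);report(P2)
im0=cv2.imread("pics/scene0.png")
u,v=np.round(proj("scene",[.44,-.02,.05])[0]).astype(int); print(u,v)
f=lambda i:cv2.resize(i[v-40:v+30,u-35:u+35],None,fx=5,fy=5,interpolation=cv2.INTER_CUBIC)
g=cv2.resize(im[150:270,200:340],None,fx=4,fy=4)[:350]
cv2.imwrite("pics/s5.png",np.hstack([f(im0),f(im)]))
E
```

```text
[0.44490252 0.23998855 0.25132119] 9.45
w1 knob y past edge 28.5 z 123.5 23
w2 knob y past edge 26.6 z 124.0 26
w3 knob y past edge -43.2 z 138.9 22
lid z 123.41805363724711 340 pan z 97.81198560823809 498 rider y -0.09829076886640603 -0.09536711513772461 0.10796802148846195 88
w1 knob y past edge 27.3 z 125.2 18
w2 knob y past edge 24.5 z 124.5 20
w3 knob y past edge -44.4 z 141.1 19
lid z 125.12238428218977 298 pan z 97.67333403993446 693 rider y -0.09425776231765359 -0.09509113854635723 0.10975901620982983 86
320 263
```

View pics/s5.png

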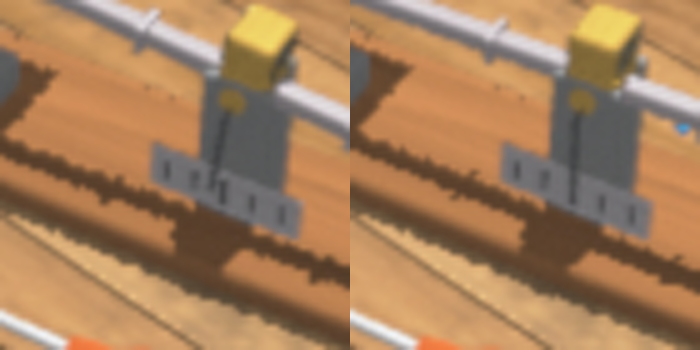

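Relative to the start, the lid height gives a tilt of about -0.014 rad in both cameras, so the weight side is slightly heavy. The weights sit 24–28 mm past the edge, and weight 3 hasn't moved. The rider needs about 3.4 mm towards the tin, so I'm approaching its +y face.

>>> {"api": "arm_command", "payload": {"turn": [[0,0,0],[0,0,0],[0,0,0],[0,0,0],[0,0,0],[0,0,0],[0,0,0],[0,0,0],[0,0,0],[0,0,0]], "xyz": [[-0.75,0.094,0],[-0.75,0.094,0],[-0.75,0.094,0],[-0.75,0.094,0],[-0.75,0.094,0],[-0.75,0.094,0],[-0.75,0.094,0],[-0.75,0.094,0],[0,0,0],[0,0,0]], "claw": [0,0,0,0,0,0,0,0,0,0]}}

```text
time_s: 10.55
position: [0.486, 0.0177, 0.2512]
tool_rot: [[-0.159, 0.987, -0.0], [0.987, 0.159, 0.0], [0.0, -0.0, -1.0]]
ft_force: [0.7, 0.1, 0.7]
grip_width: -0.0001
gripper_force: 0.0
```

>>> {"api": "arm_command", "payload": {"turn": [[0,0,0],[0,0,0],[0,0,0],[0,0,0],[0,0,0],[0,0,0],[0,0,0],[0,0,0],[0,0,0],[0,0,0]], "xyz": [[0,0,0.5],[0,0,0.5],[0,0,0.5],[0,0,0.5],[0,0,0.4],[0,0,0.3],[0,0,0.3],[0,0,0],[0,0,0],[0,0,0]], "claw": [0,0,0,0,0,0,0,0,0,0]}}

```text
time_s: 11.55
position: [0.4864, 0.0184, 0.1022]
tool_rot: [[-0.161, 0.987, 0.002], [0.987, 0.161, -0.0], [-0.001, 0.002, -1.0]]
ft_force: [-0.1, 0.1, -0.7]
grip_width: -0.0002
gripper_force: 0.0
```

```bash
cat >> h.py <<'E'
def tilt(k=1):
    "tilt from the rise of the tin's lid against the start (scene view)"
    def lid(P):
        q=tob(P); z=q[...,2]; return z[(np.hypot(q[...,0]-.4825,q[...,1]+.2246)<.024)&(z>.07)&(z<.14)]
    z0=lid(np.load("scene0.npy")).mean()
    return [round(float(.1-(lid(snap("scene")[1]).mean()-z0)/.13),4) for _ in range(k)]
E
python3 - <<'E'
from h import *
o=env.observe();print(tob(o["position"]),o["time_s"],tilt(3))
im,P=snap("scene","s6"); q=tob(P); hsv=cv2.cvtColor(im,cv2.COLOR_BGR2HSV)
m=(hsv[...,0]>18)&(hsv[...,0]<32)&(hsv[...,1]>130)&(q[...,2]>.085)&(q[...,2]<.118)&(abs(q[...,1]+.095)<.03)
print("rider y",np.nanpercentile(q[m][:,1],[2,50,98]),m.sum())
cv2.imwrite("pics/s6c.png",cv2.resize(im[170:300,250:430],None,fx=4,fy=4,interpolation=cv2.INTER_CUBIC))
E
```

```text
[ 0.48309483 -0.05957815  0.1022202 ] 11.55 [-0.0144, -0.0141, -0.0145]
rider y [-0.10616752 -0.09636474 -0.08640341] 147
```

View pics/s6c.png

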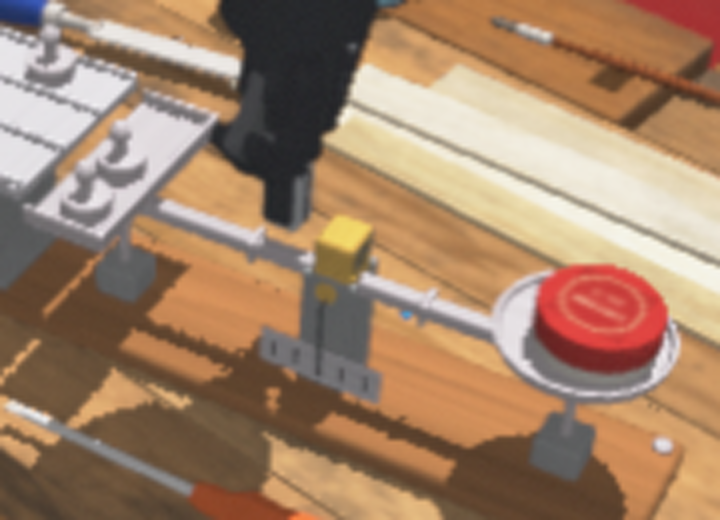

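Clear view: the fingers are about 14 mm short of the rider and the tilt is a steady -0.0144 rad. I'll push slowly, back off and read it again.

>>> {"api": "arm_command", "payload": {"turn": [[0,0,0],[0,0,0],[0,0,0],[0,0,0],[0,0,0],[0,0,0],[0,0,0],[0,0,0],[0,0,0]], "xyz": [[-0.1,0,0],[-0.1,0,0],[-0.04,0,0],[-0.04,0,0],[-0.03,0,0],[-0.02,0,0],[0,0,0],[0,0,0],[0,0,0]], "claw": [0,0,0,0,0,0,0,0,0]}}

```text
time_s: 12.65
position: [0.4886, 0.0018, 0.1013]
tool_rot: [[-0.161, 0.987, -0.0], [0.987, 0.161, 0.0], [0.0, -0.0, -1.0]]
ft_force: [-0.6, 0.3, 0.1]
grip_width: -0.0002
gripper_force: 0.1
```

>>> {"api": "arm_command", "payload": {"turn": [[0,0,0],[0,0,0],[0,0,0],[0,0,0],[0,0,0],[0,0,0],[0,0,0],[0,0,0],[0,0,0],[0,0,0],[0,0,0],[0,0,0]], "xyz": [[0.1,0,0],[0.1,0,0],[0,0,0],[0,0,0],[0,0,0],[0,0,0],[0,0,0],[0,0,0],[0,0,0],[0,0,0],[0,0,0],[0,0,0]], "claw": [0,0,0,0,0,0,0,0,0,0,0,0]}}

```text
time_s: 13.85
position: [0.4871, 0.0116, 0.1013]
tool_rot: [[-0.16, 0.987, -0.0], [0.987, 0.16, 0.0], [0.0, -0.0, -1.0]]
ft_force: [-0.1, 0.5, -0.0]
grip_width: -0.0001
gripper_force: 0.0
```

```bash
python3 - <<'E'
from h import *
o=env.observe();print(tob(o["position"]),o["time_s"],tilt(4))
E
```

```text
[ 0.48264362 -0.06640793  0.10131469] 13.85 [0.0047, 0.004, 0.0044, 0.005]
```

>>> {"api": "arm_command", "payload": {"turn": [[0,0,0],[0,0,0],[0,0,0],[0,0,0],[0,0,0],[0,0,0],[0,0,0],[0,0,0]], "xyz": [[0,0,-1],[0,0,-1],[0,0,0],[0,0,0],[0,0,0],[0,0,0],[0,0,0],[0,0,0]], "claw": [0,0,0,0,0,0,0,0]}}

```text
time_s: 14.85
position: [0.4869, 0.0116, 0.2008]
tool_rot: [[-0.16, 0.987, -0.001], [0.987, 0.16, 0.0], [0.0, -0.001, -1.0]]
ft_force: [-0.2, 1.3, 1.0]
grip_width: -0.0001
gripper_force: 0.0
```

```bash
python3 - <<'E'
from h import *
print(tilt(4))
def beamfit(P):  # slope of the bare beam's upper face; and tin-lid height
    q=tob(P); x,y,z=[q[...,i] for i in range(3)]
    m=(abs(x-.4825)<.004)&(z>.07)&(z<.10)&(((y>-.06)&(y<0))|((y>-.165)&(y<-.125)))
    return np.polyfit(y[m],z[m],1)[0],m.sum()
im,P=snap("scene")
for n,p in(("scene0",np.load("scene0.npy")),("s5",np.load("s5.npy")),("now",P),("top0",np.load("top0.npy")),("t5",np.load("t5.npy"))): print(n,beamfit(p))
report(P); im2,P2=snap("top"); print(beamfit(P2)); report(P2)
cv2.imwrite("pics/s7.png",cv2.resize(im[215:285,290:390],None,fx=7,fy=7,interpolation=cv2.INTER_CUBIC))
E
```

```text
[0.0047, 0.0051, 0.0052, 0.0039]
scene0 (np.float64(0.09532094696295391), np.int64(150))
s5 (np.float64(-0.015049300295327103), np.int64(142))
now (np.float64(-0.0029822037656246723), np.int64(147))
top0 (np.float64(0.09789709134216455), np.int64(126))
t5 (np.float64(-0.01464625833502529), np.int64(126))
w1 knob y past edge 29.8 z 125.2 26
w2 knob y past edge 26.8 z 125.1 27
w3 knob y past edge -42.0 z 140.5 22
lid z 121.15334176653586 334 pan z 100.34356160997478 496 rider y -0.10211842542536455 -0.10031734113596887 0.10826251474424552 93
(np.float64(0.11986864839954119), np.int64(27))
w1 knob y past edge 27.3 z 125.9 18
w2 knob y past edge 24.2 z 126.6 21
w3 knob y past edge -44.3 z 140.1 19
  return _methods._mean(a, axis=axis, dtype=dtype,
  ret = ret.dtype.type(ret / rcount)
Traceback (most recent call last):
  File "h.py", line 48, in report
    print("lid z",np.mean(z[lid])*1e3,lid.sum(),"pan z",np.median(z[b])*1e3,b.sum(),"rider y",np.median(y[r]),(y[r].min()+y[r].max())/2,z[r].mean(),r.sum())
                                                                                                               ~~~~~~~~^^
ValueError: zero-size array to reduction operation minimum which has no identity
```

The tilt is now about +0.004 to +0.005 rad, a slight overshoot. I'm nudging the rider back about 1 mm from the tin side.

>>> {"api": "arm_command", "payload": {"turn": [[0,0,0],[0,0,0],[0,0,0],[0,0,0],[0,0,0],[0,0,0],[0,0,0],[0,0,0],[0,0,0],[0,0,0],[0,0,0]], "xyz": [[-0.5,0,0],[-0.5,0,0],[-0.372,0,0],[0,0,0],[0,0,0.5],[0,0,0.5],[0,0,0.5],[0,0,0.3],[0,0,0.2],[0,0,0],[0,0,0]], "claw": [0,0,0,0,0,0,0,0,0,0,0]}}

```text
time_s: 16.25
position: [0.4984, -0.0559, 0.1019]
tool_rot: [[-0.161, 0.987, 0.001], [0.987, 0.161, -0.0], [-0.0, 0.001, -1.0]]
ft_force: [-0.1, -0.4, -0.3]
grip_width: -0.0
gripper_force: 0.0
```

>>> {"api": "arm_command", "payload": {"turn": [[0,0,0],[0,0,0],[0,0,0],[0,0,0],[0,0,0],[0,0,0],[0,0,0],[0,0,0]], "xyz": [[0.1,0,0],[0.1,0,0],[0.05,0,0],[0.04,0,0],[0.03,0,0],[0.01,0,0],[0,0,0],[0,0,0]], "claw": [0,0,0,0,0,0,0,0]}}

```text
time_s: 17.05
position: [0.4954, -0.0399, 0.1013]
tool_rot: [[-0.16, 0.987, -0.0], [0.987, 0.16, 0.0], [0.0, -0.0, -1.0]]
ft_force: [-0.9, 0.2, -0.8]
grip_width: -0.0001
gripper_force: 0.0
```

```bash
python3 - <<'E'
from h import *
o=env.observe();print(tob(o["position"]),o["time_s"],tilt(4))
E
```

```text
[ 0.48266461 -0.11856256  0.10127385] 17.05 [-0.0128, -0.0099, -0.0064, -0.0078]
```

>>> {"api": "arm_command", "payload": {"turn": [[0,0,0],[0,0,0],[0,0,0],[0,0,0],[0,0,0],[0,0,0],[0,0,0],[0,0,0],[0,0,0],[0,0,0],[0,0,0],[0,0,0]], "xyz": [[-0.1,0,0],[-0.1,0,0],[0,0,0],[0,0,0],[0,0,0],[0,0,0],[0,0,0],[0,0,0],[0,0,0],[0,0,0],[0,0,0],[0,0,0]], "claw": [0,0,0,0,0,0,0,0,0,0,0,0]}}

```text
time_s: 18.45
position: [0.4971, -0.0497, 0.1013]
tool_rot: [[-0.16, 0.987, 0.0], [0.987, 0.16, -0.0], [-0.0, 0.0, -1.0]]
ft_force: [-0.8, 0.7, -0.4]
grip_width: -0.0002
gripper_force: 0.0
```

```bash
python3 - <<'E'
from h import *
o=env.observe();print(tob(o["position"]),o["time_s"],tilt(4))
E
```

```text
[ 0.48271135 -0.12853028  0.10132753] 18.45 [-0.0004, -0.0004, -0.0004, -0.0003]
```

The tilt is -0.0004 rad, so the beam is level. I'm retreating upward and away, then doing a final check.

>>> {"api": "arm_command", "payload": {"turn": [[0,0,0],[0,0,0],[0,0,0],[0,0,0],[0,0,0],[0,0,0],[0,0,0],[0,0,0],[0,0,0],[0,0,0],[0,0,0],[0,0,0]], "xyz": [[0,0,-0.3],[0,0,-0.7],[0,0,-0.8],[0,0,-0.8],[0,0,0],[0,0,0],[0,0,0],[0,0,0],[0,0,0],[0,0,0],[0,0,0],[0,0,0]], "claw": [0,0,0,0,0,0,0,0,0,0,0,0]}}

```text
time_s: 19.85
position: [0.497, -0.0497, 0.2312]
tool_rot: [[-0.16, 0.987, -0.0], [0.987, 0.16, 0.0], [0.0, -0.0, -1.0]]
ft_force: [-0.1, -0.5, 0.1]
grip_width: -0.0003
gripper_force: 0.0
```

```bash
python3 - <<'E'
from h import *
print(tilt(3)); im,P=snap("scene","s8"); report(P)
cv2.imwrite("pics/s8c.png",cv2.resize(im[140:320,190:430],None,fx=3.2,fy=3.2,interpolation=cv2.INTER_CUBIC))
E
```

```text
[-0.0009, -0.0003, -0.0005]
w1 knob y past edge 28.8 z 125.8 23
w2 knob y past edge 26.3 z 125.3 28
w3 knob y past edge -42.5 z 139.6 23
lid z 164.7309095309804 379 pan z 99.09990667038353 505 rider y -0.10095357564606537 -0.09910443646657502 0.1078297313545198 95
```

View pics/s8c.png

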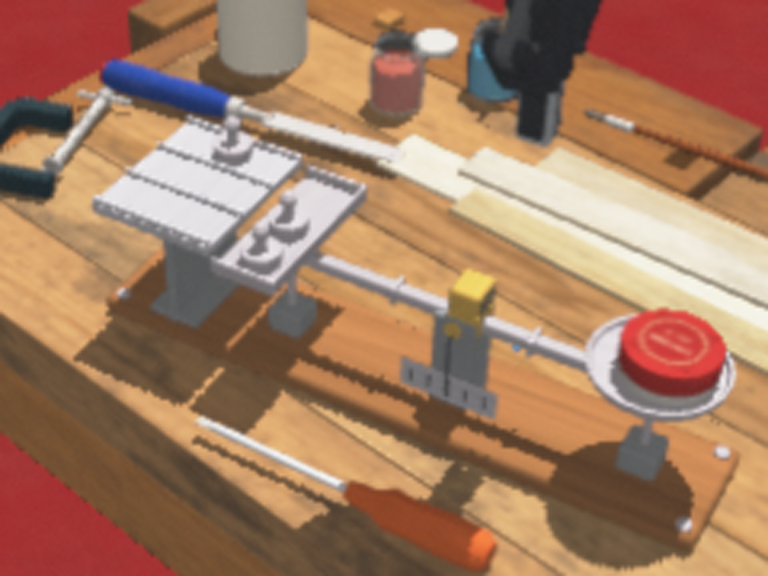

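The needle is on the centre mark, two weights are in the pan, the third is still on the ledge, and the robot is clear.

```bash
python3 -c "
from rig import env
print(env.close_job())"
```

```text
the job is handed in; nothing more can be done
None
```

The job is handed in: the beam floats level (measured tilt about -0.0005 rad) with two weights in the pan, the rider nudged about 3.5 mm towards the tin, and the third weight still on the ledge.

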